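# Hold a sprung frame corner square

## Task

The upright of the small pine frame on the bench leans in on its sprung pivot. Take the aluminium square by its orange grip bar, lay it flat on the bench and press it fully into the inside corner of the frame, so that one arm is flush against the rail and the other pushes the upright back to its stop and is flush against it. Finish while still holding the square with the fingers, pressed firmly against both (do not let go), and leave the yellow tape roll, the oak offcut and the wedge where they are.

Things in the scene. Friction and masses are not known exactly. Their poses are not given: they have to be found in the camera images.
- square: loose 300 g L: two aluminium arms 150 long outside, 24 wide, 20 tall, flat on the bench. Origin: outer corner of the L, underside; +x and +y run along the two outer faces, metal on the inner side; z up. Orange grip bar 16 thick crosses the inside square to the diagonal x = y, middle at x = y = 74, from 4 to 36 above the underside; 90 of its length is free, pocket to the inner corner 62 deep
- frame: pine frame corner fixed to the bench. Origin: inside corner on the bench top; +x along the rail's inner face, +y along the upright's inner face when square, z up. With the square pressed home, its origin and axes coincide with these. Dark stop block, 26 high, behind the upright (x -40 to -78, y 105 to 155); low steel brackets behind the rail
- rail_face (a point): point on the inner face of the fixed pine rail (240 long, 40 wide, 32 high), 75 from the inside corner, 10 above the bench; axes as the frame's: inner face y = 0 from x = -70 to 170, wood on the -y side. A steel strap on top near the pivot, with screws, reaches 38 above the bench
- upright_face (a point): point on the inner face of the pine upright (40 wide, 32 high, 180 long, lying on the bench), 10 above the bench, 55 along it from the pivot; moves with it; +y along its length, wood on its -x side. The pivot stands at x = -20, y = 20 in the frame; wood reaches 17 before and 163 beyond it
- upright (a joint): lean of the upright on its pivot, rad: 0 = square to the rail, against its stop; positive = leaning in over the inside corner. A spring turns it in to about 0.14; holding it at 0 takes about 0.3 N m (2 to 3 N at the tip of the square's arm). Friction of wood, bench and square is about 0.6, so part of a push that is felt may be friction only
- tape_roll: yellow roll of masking tape lying flat, 100 across, 25 high, loose; origin at the centre of its underside. Leave it alone
- oak_offcut: oak block, about 60 x 79 x 22 high, loose; origin at the centre of its underside. Leave it alone
- wedge: small wooden wedge, 36 x 64 x 16 high, loose; origin at the centre of its underside. Leave it alone

How it is judged:
At the end, for the whole second after the job is handed in: upright within 0.02 rad of square; square at rest, flat (under 8 mm above the bench, tilt under 0.05 rad), its corner within 4 mm of the inside corner, arms within 0.025 rad of the rail, bearing on rail and upright with over 0.5 N each; fingers still bear on it with over 1 N (value of joint upright below 0.02 rad and horizontal distance between square and frame below 0.004 m and angle between the x axis of square and the x axis of frame, either way round below 0.025 rad and height (world z) of square below 0.008 m and angle between square's own z axis and vertical below 0.05 rad and contact force between square and frame_c0 above 0.5 N and contact force between square and upright_c0 above 0.5 N and contact force between the fingers and square above 1 N and linear speed of square below 0.01 m/s); the arm keeps its last pose, push and grip.
It fails at once if the tape roll is moved by more than 20 mm (distance of tape_roll from where it was at the start of the episode above 0.02 m).
It fails at once if the oak offcut is moved by more than 20 mm (distance of oak_offcut from where it was at the start of the episode above 0.02 m).
It fails at once if the wedge is moved by more than 20 mm (distance of wedge from where it was at the start of the episode above 0.02 m).
It also fails if it takes over 61 s, if anything falls off the work surface, if the arm or the gripper's body presses on something with over 40 N, if the wrist force passes 120 N, or if a joint passes its speed limit or range.

## Robot

A 7-joint arm with a two-finger parallel gripper is mounted at the origin on a cart in front of the work surface, level with it; the furniture and walls round the work are solid. World frame = base frame: x ahead of the robot, y to its left, z up, the work surface at z = 0. Lengths are in m, angles in rad, forces in N, time in s.
With the tool pointing down it reaches from about 0.425 to 0.875 m from the base axis. Payload 4.7 kg.
Tool frame: the origin (TCP) lies between the finger pads; the fingertips stand 14 mm ahead of it and the grasp point (between the pads) lies 5 mm behind it; z points along the fingers, y is the line along which they close (so a half turn about z gives the same grasp; the last joint's range is limited). The gripper opens to 87 mm and grips with 3 to 60 N. Pads are 19 mm wide; open, the fingers measure 117 mm over their backs; the gripper's body (75 mm by 190 mm) begins 51 mm behind the grasp point.
Start: joints at [-1.237, 0.321, -0.07, 1.45, 0.023, 1.371, -0.057], TCP at [0.204, 0.617, 0.237] pointing down, gripper open.
Joint ranges: [-2.86, 2.86], [-0.3, 2.09], [-1.38, 1.24], [0.06, 2.45], [-1.56, 4.7], [0.09, 2.05], [-2.69, 2.69]. Speed limits (rad/s): [2.57, 2.57, 3.14, 3.14, 3.14, 3.14, 3.14].

## Interface

Orientations are given as a rotation vector (axis times angle).
In Python, from bench import ctrl gives the robot as it stands.
- The arm moves only by the tool step_arm, never from a script. Its argument "commands" is a list of rows, each an object with "travel": the shift along the tool's x, y, z in m, a list of three; "turn": the turn, a rotation vector about the tool's x, y, z in degrees, a list of three. A call has 1 to 5 rows; each row is the pose to reach, as a shift and turn from the pose commanded when the call began, along the tool's axes at that moment; what a row does not reach only later rows make up. A row lasts 1/10 s, in which the tool goes at most 50 mm and 8.59 degrees, less where a joint would pass 70% of its speed; a pose out of reach is approached as far as the arm can. A call with a gripper value outside its range is refused whole. "gripper" is the opening, from 0 (shut) to 1 (fully open), set as the call begins (left out, the last holds). The fingers move at their own pace and stop on an object; "force" is the grip in N (left out, the last holds). Time passes only in rows, so rows that repeat a pose let the fingers close. It gives the time, the measured TCP pose, the force, the opening and the grip force at its end, in the units of the state.
- ctrl.get_state(): the state, without advancing time (a new reading comes with each control period).
- ctrl.get_image(name): name is "scene" or "top"; returns the picture (384x512x3 uint8, red, green, blue); there is no depth.
- ctrl.camera_model(name): a dict with "fx", "fy", "cx", "cy" (pixels), "R" (3x3) and "t" (3): a world point X has camera coordinates R X + t. Camera axes: x right, y down, z forward; pixel columns grow to the right and rows downward; lengths in m; the calibration is good to about 2 mm. A picture is of the moment at which its call begins. camera_model takes no time and is no camera call.
- ctrl.close_job(): hands the job in; it is judged then, once.
The state is a dict: "time": time; "joint_positions": joint angles; "qd": joint speeds; "joint_torque": joint torques, N m; "position": TCP position; "tool_rot": TCP orientation; "ft_force": force on the tool from outside, world axes, zero at the start; "torque": the same for the moment, N m; "grip_width": opening from 0.0 (shut) to 1.0 (fully open); "grip_force": force on a finger pad.
Only numpy, scipy, OpenCV 4.12 (cv2) and the standard library are available. Lean on these libraries where they do the work, as an engineer would, in place of code of your own. Each camera call takes 0.05 s, during which the arm holds its last target. There are 200 camera calls.

## Working session

There is one attempt and no reset: what is moved stays moved. The work goes in short steps, Python scripts to look and compute and a tool call to move; the robot and the scene stay as the last step left them, time stands still between calls to the robot, and variables do not carry over. Pictures are saved under pics/ and viewed, at most 10 in all, crops included, and the job is handed in when it is done.

Besides the shell and the picture viewer there is one more tool, called after "Emit:" by a JSON object that holds its "fn" and its "kwargs". step_arm: Moves the arm, as the interface text tells. Its arguments: {"type":"object","properties":{"commands":{"type":"array"},"gripper":{"type":"number"},"force":{"type":"number"}},"required":["commands"]}

```bash
ls; mkdir -p pics; python3 - <<'E'
from bench import ctrl
import cv2
for n in("top","scene"):
    im=ctrl.get_image(n); cv2.imwrite(f"pics/{n}0.png",im[:,:,::-1]); m=ctrl.camera_model(n); print(n,m)
s=ctrl.get_state(); print(s)
E
```

```text
pics
top {'fx': 467.66832793227036, 'fy': 467.66832793227036, 'cx': 264.7255288155191, 'cy': 191.11993953810156, 'R': array([[-0.05960254, -0.99822158, -0.00110412],
       [-0.97545334,  0.0584779 , -0.2122996 ],
       [ 0.21198661, -0.01157658, -0.977204  ]]), 't': array([-0.03546001,  0.62780237,  1.42838315])}
scene {'fx': 370.3865594217584, 'fy': 370.3865594217584, 'cx': 247.96867164508126, 'cy': 190.11060642206118, 'R': array([[ 0.86884684, -0.49504023, -0.0063513 ],
       [-0.31333046, -0.53990425, -0.78123455],
       [ 0.38331344,  0.68076323, -0.62420528]]), 't': array([-0.55954534,  0.18331664,  1.20007663])}
{'time': 0.1, 'joint_positions': array([-1.23692961,  0.32175859, -0.07011643,  1.45155569,  0.02262077,
        1.37077734, -0.05690484]), 'qd': array([-0.00051195, -0.00155517,  0.00018313, -0.00172183,  0.00051714,
        0.0016993 ,  0.00040813]), 'joint_torque': array([ 4.92714605e-05, -4.92571843e+01, -4.05557211e-01, -3.13393342e+01,
       -6.40147808e-02,  3.96600366e-02,  7.78519529e-05]), 'position': array([0.20421056, 0.6165978 , 0.23556345]), 'tool_rot': array([-5.00034880e-01, -3.10136885e+00,  2.67470805e-03]), 'ft_force': array([ 0.80351065,  0.44096313, -0.59703231]), 'torque': array([-0.02613256,  0.02636146, -0.03032951]), 'grip_force': 0.0, 'grip_width': 1.0027079406926984}
```

View pics/top0.png

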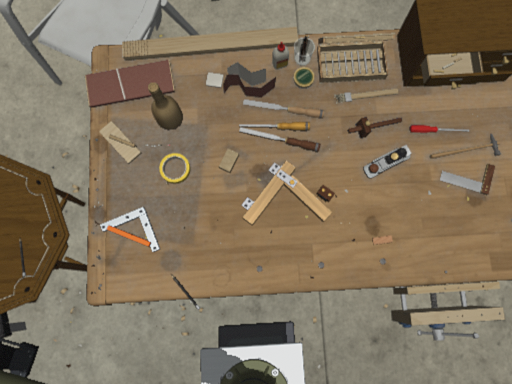

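View pics/scene0.png

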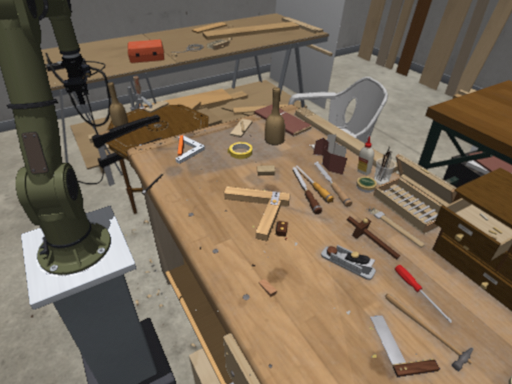

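```bash
python3 - <<'E'
import cv2
im=cv2.imread("pics/top0.png")
a=cv2.resize(im[195:260,90:170],None,fx=8,fy=8,interpolation=cv2.INTER_CUBIC)
b=cv2.resize(im[155:230,235:335],None,fx=8,fy=8,interpolation=cv2.INTER_CUBIC)
cv2.imwrite("pics/a.png",a);cv2.imwrite("pics/b.png",b)
E
```

```text
(no output)
```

View pics/a.png

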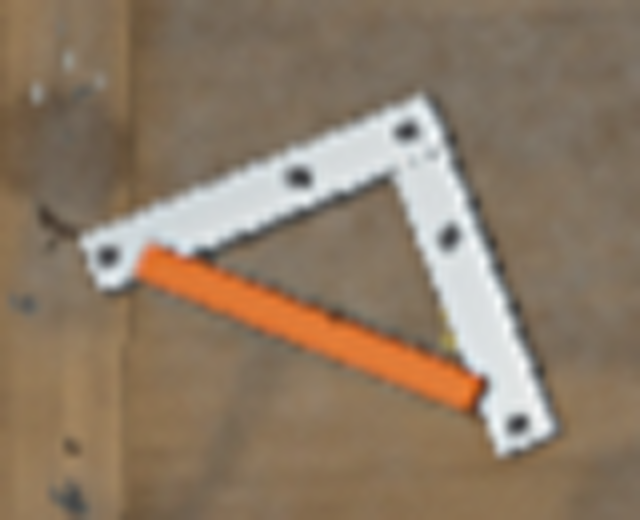

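View pics/b.png

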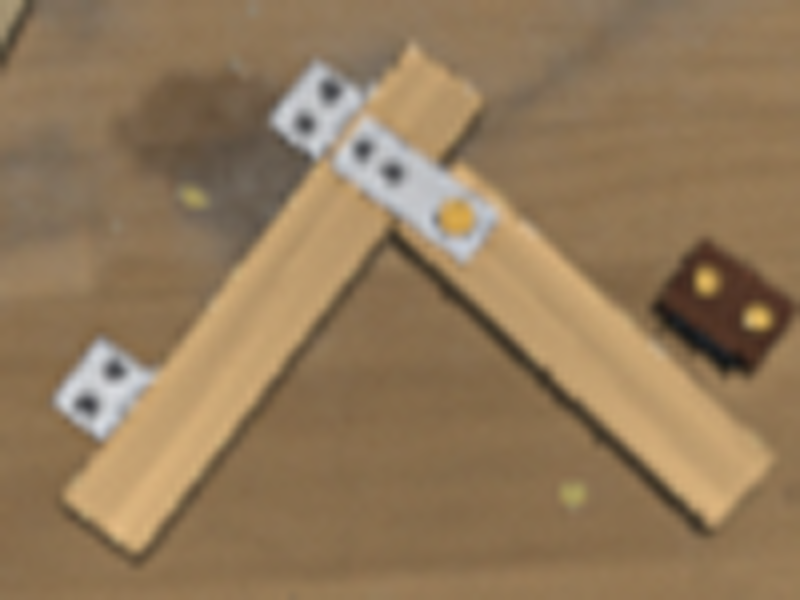

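```bash
cat >h.py <<'E'
import numpy as np
from bench import ctrl
from scipy.spatial.transform import Rotation as Ro
def ray(n,uv,z):
    m=ctrl.camera_model(n);R=m["R"];c=-R.T@m["t"]
    d=R.T@np.array([(uv[0]-m["cx"])/m["fx"],(uv[1]-m["cy"])/m["fy"],1.])
    return (c+d*(z-c[2])/d[2])
def pix(n,X):
    m=ctrl.camera_model(n);p=m["R"]@X+m["t"];return np.array([p[0]/p[2]*m["fx"]+m["cx"],p[1]/p[2]*m["fy"]+m["cy"]])
E
python3 - <<'E'
from h import *
m=ctrl.camera_model("top");print("cam",-m["R"].T@m["t"])
A=lambda c,z:ray("top",((c[0]+.5)/8-.5+90,(c[1]+.5)/8-.5+195),z)[:2]
B=lambda c,z:ray("top",((c[0]+.5)/8-.5+235,(c[1]+.5)/8-.5+155),z)[:2]
O=A((428,93),.02);X=A((80,240),.02);Y=A((560,432),.02)
ang=lambda d:np.degrees(np.arctan2(d[1],d[0])).round(2)
n=np.linalg.norm
print("sq",O,n(X-O),n(Y-O),ang(X-O),ang(Y-O)-90)
g=[A(c,.036) for c in((150,243),(135,270),(487,380),(472,410))]
print("bar mid",np.mean(g,0),n(g[0]-g[2]),ang(g[2]-g[0]))
r=[B(c,.032) for c in((413,42),(482,100),(138,545),(62,495))]
print("rail",[x.round(4) for x in r],"len",n(r[0]-r[3]),n(r[1]-r[2]),"w",n(r[0]-r[1]),n(r[3]-r[2]),"ang",ang(r[3]-r[0]),ang(r[2]-r[1]))
ex=(r[2]-r[1]+r[3]-r[0]);ex/=n(ex);ey=np.array([-ex[1],ex[0]])
o1=r[1]+.07*ex;o2=r[2]-.17*ex;o3=r[0]+.07*ex+.04*ey;o4=r[3]-.17*ex+.04*ey
print("origin",o1,o2,o3,o4,"ang",ang(ex))
u=[B(c,.032) for c in((775,462),(712,527),(395,238),(465,165))]
print("upr ang",ang(u[1]-u[2]),ang(u[0]-u[3]),n(u[0]-u[1]))
p=B((457,216),.038);print("pivot",p,"->origin",p+.02*ex-.02*ey)
s=[B(c,.026) for c in((705,240),(798,300),(748,375),(655,305))]
F=np.mean([o1,o2,o3,o4],0);print("F",F,"stop in frame",[((x-F)@ex,(x-F)@ey) for x in s])
E
```

```text
cam [ 0.30748031 -0.05557372  1.52906477]
sq [0.60823963 0.32791086] 0.15093243854845007 0.15127811265142196 110.3 -249.74
bar mid [0.51315921 0.37129851] 0.14900407984146535 -115.12
rail [array([ 0.7343, -0.1509]), array([ 0.7077, -0.1777]), array([ 0.5306, -0.0255]), array([0.5528, 0.0041])] len 0.2386245055673381 0.2334689509061626 w 0.03774657842341929 0.03701849926066421 ang 139.49 139.32
origin [ 0.6545283  -0.13210927] [ 0.65971705 -0.1360916 ] [ 0.65509345 -0.13569432] [ 0.65590898 -0.13685693] ang 139.41
upr ang -136.76 -138.43 0.03737032185820449
pivot [ 0.65764576 -0.16334439] ->origin [ 0.65547212 -0.13514377]
F [ 0.65631194 -0.13518803] stop in frame [(np.float64(-0.07562034233040418), np.float64(0.10687060054518567)), (np.float64(-0.07813421687986646), np.float64(0.15207778054872978)), (np.float64(-0.040175139877919416), np.float64(0.15395361617396996)), (np.float64(-0.040943458503693), np.float64(0.10649079242085657))]
```

```bash
cat >>h.py <<'E'
def go(x,y,z,yaw):
    """travel/turn in tool axes to reach TCP (x,y,z), tool down, tool y at yaw deg"""
    s=ctrl.get_state();R=Ro.from_rotvec(s["tool_rot"]);a=np.radians(yaw)
    ty=np.array([np.cos(a),np.sin(a),0]);tz=np.array([0,0,-1.]);T=Ro.from_matrix(np.c_[np.cross(ty,tz),ty,tz])
    print("t",round(s["time"],2),"p",s["position"].round(4),"F",s["ft_force"].round(1),"g",round(s["grip_width"],3),round(s["grip_force"],1))
    print("travel",R.inv().apply(np.array([x,y,z])-s["position"]).round(4),"turn",(R.inv()*T).as_rotvec(degrees=True).round(2))
E
python3 -c "
from h import *
go(.513,.3714,.15,-24.7)"
```

```text
t 0.1 p [0.2042 0.6166 0.2356] F [ 0.8  0.4 -0.6] g 1.003 0.0
travel [-0.3702 -0.1356  0.0858] turn [-7.000e-02  9.000e-02  9.638e+01]
```

Emit:
{"fn": "step_arm", "kwargs": {"commands": [{"travel":[-0.03,-0.011,0.007],"turn":[0,0,8]},{"travel":[-0.07,-0.026,0.016],"turn":[0,0,16]},{"travel":[-0.11,-0.04,0.025],"turn":[0,0,24]},{"travel":[-0.15,-0.055,0.035],"turn":[0,0,32]},{"travel":[-0.19,-0.07,0.044],"turn":[0,0,40]}], "gripper": 0.5}}

```text
time: 0.6
position: [0.3637, 0.4894, 0.1917]
tool_rot: [-1.538, -2.739, 0.001]
ft_force: [1.0, 0.0, -0.7]
grip_width: 0.631
grip_force: 0.0
```

```bash
python3 -c "
from h import *
go(.513,.3714,.15,-24.7)"
```

```text
t 0.6 p [0.3637 0.4894 0.1917] F [ 1.   0.  -0.7] g 0.631 0.0
travel [-0.1784  0.0661  0.0417] turn [-2.000e-02  3.000e-02  5.606e+01]
```

Emit:
{"fn": "step_arm", "kwargs": {"commands": [{"travel":[-0.035,0.013,0.008],"turn":[0,0,8]},{"travel":[-0.07,0.026,0.016],"turn":[0,0,16]},{"travel":[-0.11,0.041,0.026],"turn":[0,0,24]},{"travel":[-0.15,0.056,0.035],"turn":[0,0,32]},{"travel":[-0.178,0.066,0.042],"turn":[0,0,40]}]}}

```text
time: 1.1
position: [0.5147, 0.3707, 0.1496]
tool_rot: [2.385, 2.043, -0.002]
ft_force: [0.6, -0.3, -0.8]
grip_width: 0.5
grip_force: 0.0
```

Emit:
{"fn": "step_arm", "kwargs": {"commands": [{"travel":[0,0,0],"turn":[0,0,8]},{"travel":[0,0,0],"turn":[0,0,16]},{"travel":[0,0,0],"turn":[0,0,16]},{"travel":[0,0,0],"turn":[0,0,16]}]}}

```text
time: 1.5
position: [0.512, 0.3742, 0.1502]
tool_rot: [2.636, 1.709, -0.001]
ft_force: [0.5, -0.4, -0.7]
grip_width: 0.5
grip_force: 0.0
```

```bash
python3 -c "
from h import *
go(.513,.3714,.02,-24.7)"
```

```text
t 1.5 p [0.512  0.3742 0.1502] F [ 0.5 -0.4 -0.7] g 0.5 0.0
travel [-0.0021  0.0021  0.1302] turn [-0.01  0.03  0.6 ]
```

Emit:
{"fn": "step_arm", "kwargs": {"commands": [{"travel":[-0.002,0.002,0.03],"turn":[0,0,0.6]},{"travel":[-0.002,0.002,0.065],"turn":[0,0,0.6]},{"travel":[-0.002,0.002,0.1],"turn":[0,0,0.6]},{"travel":[-0.002,0.002,0.12],"turn":[0,0,0.6]},{"travel":[-0.002,0.002,0.128],"turn":[0,0,0.6]}]}}

```text
time: 2.0
position: [0.5114, 0.3706, 0.0198]
tool_rot: [2.645, 1.694, -0.007]
ft_force: [-1.0, -0.1, -0.5]
grip_width: 0.5
grip_force: 0.0
```

Emit:
{"fn": "step_arm", "kwargs": {"commands": [{"travel":[0,0,0],"turn":[0,0,0]},{"travel":[0,0,0],"turn":[0,0,0]},{"travel":[0,0,0],"turn":[0,0,0]},{"travel":[0,0,0],"turn":[0,0,0]},{"travel":[0,0,0],"turn":[0,0,0]}], "gripper": 0, "force": 50}}

```text
time: 2.5
position: [0.5138, 0.3721, 0.0239]
tool_rot: [-2.648, -1.69, -0.003]
ft_force: [-0.5, -0.8, 3.7]
grip_width: 0.179
grip_force: 50.0
```

```bash
python3 - <<'E'
from h import *
import cv2
im=ctrl.get_image("top"); p=pix("top",np.array([.55,.33,.03])).astype(int);print(p)
cv2.imwrite("pics/g.png",cv2.resize(im[p[1]-50:p[1]+50,p[0]-60:p[0]+60,::-1],None,fx=6,fy=6,interpolation=2))
go(.513,.3714,.12,-24.7)
E
```

```text
[141 223]
t 2.55 p [0.5138 0.3721 0.0239] F [-0.7 -0.5  4.8] g 0.185 50.0
travel [-0.0008 -0.0004 -0.0961] turn [ 0.02 -0.11 -0.22]
```

View pics/g.png

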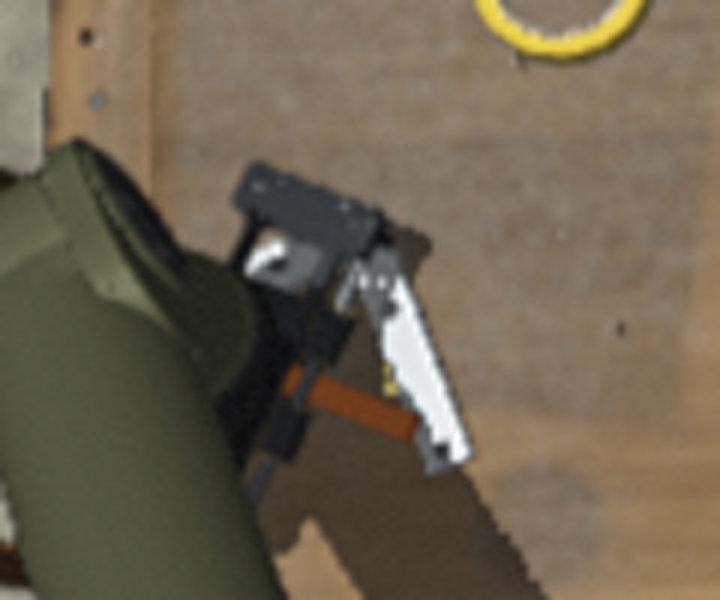

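The fingers hold the orange bar (opening 0.185 ≈ 16 mm), roughly mid-bar at crop (300,380); the square lies undisturbed. Lift.

Emit:
{"fn": "step_arm", "kwargs": {"commands": [{"travel":[0,0,-0.01],"turn":[0,0,0]},{"travel":[0,0,-0.03],"turn":[0,0,0]},{"travel":[0,0,-0.06],"turn":[0,0,0]},{"travel":[0,0,-0.08],"turn":[0,0,0]},{"travel":[0,0,-0.09],"turn":[0,0,0]}]}}

```text
time: 3.05
position: [0.514, 0.3716, 0.1146]
tool_rot: [-2.648, -1.689, -0.004]
ft_force: [0.3, 0.0, -4.8]
grip_width: 0.179
grip_force: 50.0
```

```bash
python3 - <<'E'
from h import *
import cv2
for n in("top","scene"):
    im=ctrl.get_image(n);p=pix(n,np.array([.55,.34,.1])).astype(int);x=max(p[0]-45,0);y=p[1]-45;print(n,x,y)
    cv2.imwrite(f"pics/l{n}.png",im[:,:,::-1])
    c=cv2.resize(im[y:y+90,x:x+95,::-1],None,fx=4,fy=4,interpolation=2)
    o=c if n=="top" else np.hstack([o,c])
cv2.imwrite("pics/lift.png",o)
a=np.radians(139.4+45)
F=np.array([.6563,-.1352]);t=139.4;ex=np.array([np.cos(np.radians(t)),np.sin(np.radians(t))]);ey=np.array([-ex[1],ex[0]])
q=F+.1047*(ex+ey)/2**.5+.03*ex+.015*ey;print(q)
go(*q,.12,4.4)
E
```

```text
top 87 175
scene 144 86
[ 0.51936882 -0.13509833]
t 3.15 p [0.5139 0.3717 0.1138] F [-0.4  0.  -4.5] g 0.18 50.0
travel [-0.4573  0.2185 -0.0069] turn [  0.08  -0.1  -29.33]
```

View pics/lift.png

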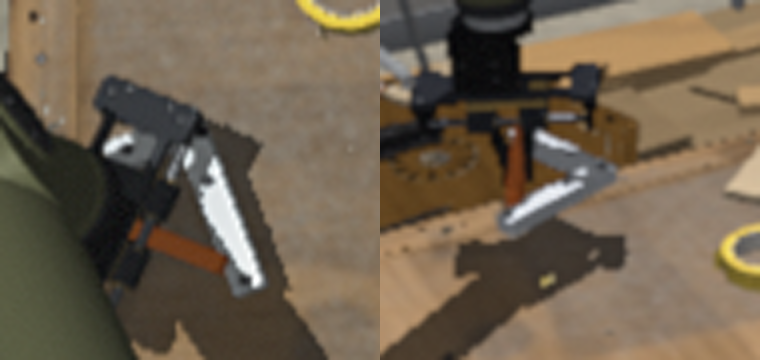

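The square hangs level in the fingers (scene crop: arms about parallel to the shadow), 0.09 m up. Carry it over.

Emit:
{"fn": "step_arm", "kwargs": {"commands": [{"travel":[-0.018,0.009,0],"turn":[0,0,-2]},{"travel":[-0.055,0.026,0],"turn":[0,0,-5]},{"travel":[-0.09,0.043,0],"turn":[0,0,-8]},{"travel":[-0.125,0.06,0],"turn":[0,0,-12]},{"travel":[-0.16,0.077,0],"turn":[0,0,-15]}]}}

```text
time: 3.65
position: [0.5143, 0.1917, 0.1107]
tool_rot: [-2.402, -2.024, 0.005]
ft_force: [1.2, -0.7, -4.1]
grip_width: 0.182
grip_force: 50.0
```

```bash
python3 -c "
from h import *
go(.5194,-.1351,.115,4.4)"
```

```text
t 3.65 p [0.5143 0.1917 0.1107] F [ 1.2 -0.7 -4.1] g 0.182 50.0
travel [-0.3213  0.0604 -0.0038] turn [ -0.16   0.1  -14.16]
```

Emit:
{"fn": "step_arm", "kwargs": {"commands": [{"travel":[-0.035,0.007,0],"turn":[0,0,-3]},{"travel":[-0.075,0.014,0],"turn":[0,0,-6]},{"travel":[-0.115,0.022,0],"turn":[0,0,-9]},{"travel":[-0.155,0.03,0],"turn":[0,0,-12]},{"travel":[-0.195,0.037,0],"turn":[0,0,-14]}]}}

```text
time: 4.15
position: [0.5172, -0.0064, 0.111]
tool_rot: [-2.138, -2.3, 0.003]
ft_force: [1.1, 0.6, -3.4]
grip_width: 0.181
grip_force: 50.0
```

```bash
python3 -c "
from h import *
go(.5194,-.1351,.115,4.4)"
```

```text
t 4.15 p [ 0.5172 -0.0064  0.111 ] F [ 1.1  0.6 -3.4] g 0.181 50.0
travel [-0.1286 -0.0072 -0.0039] turn [-0.15  0.02 -0.21]
```

Emit:
{"fn": "step_arm", "kwargs": {"commands": [{"travel":[-0.035,-0.002,-0.002],"turn":[0,0,0]},{"travel":[-0.07,-0.004,-0.003],"turn":[0,0,0]},{"travel":[-0.1,-0.006,-0.003],"turn":[0,0,0]},{"travel":[-0.122,-0.007,-0.003],"turn":[0,0,0]},{"travel":[-0.128,-0.007,-0.003],"turn":[0,0,0]}]}}

```text
time: 4.65
position: [0.519, -0.1363, 0.1142]
tool_rot: [-2.146, -2.293, 0.005]
ft_force: [0.1, -0.0, -4.4]
grip_width: 0.181
grip_force: 50.0
```

```bash
python3 - <<'E'
from h import *
import cv2
go(.5194,-.1351,.115,4.4)
o=[]
for n in("top","scene"):
    im=ctrl.get_image(n);p=pix(n,np.array([.6,-.12,.05])).astype(int);x=p[0]-50;y=p[1]-50;print(n,x,y)
    cv2.imwrite(f"pics/c{n}.png",im[:,:,::-1])
    o.append(cv2.resize(im[y:y+100,x:x+100,::-1],None,fx=4,fy=4,interpolation=2))
cv2.imwrite("pics/over.png",np.hstack(o))
E
```

```text
t 4.65 p [ 0.519  -0.1363  0.1142] F [ 0.1 -0.  -4.4] g 0.181 50.0
travel [ 0.0011  0.0005 -0.0008] turn [-0.16  0.09 -0.59]
top 229 148
scene 203 146
```

View pics/over.png

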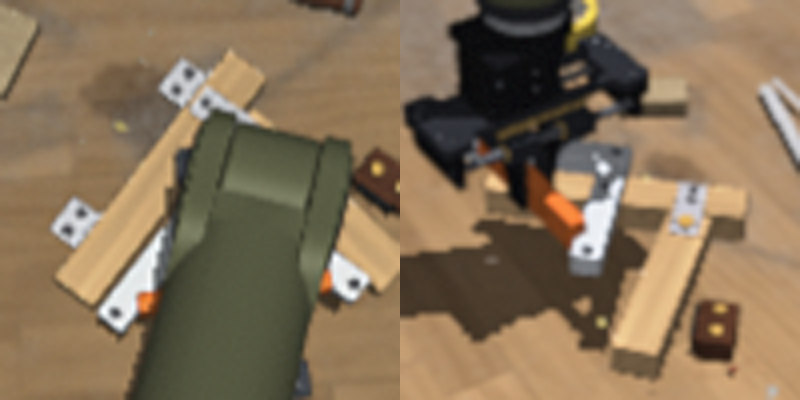

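The square is above the inside of the corner: x-arm tip at crop (115,320) beside the rail, y-arm tip at (350,285) inside the upright. I'll check where it is held via its visible arm tips.

```bash
python3 - <<'E'
from h import *
s=ctrl.get_state();R=Ro.from_rotvec(s["tool_rot"]).as_matrix();ty=R[:2,1];yaw=np.degrees(np.arctan2(ty[1],ty[0]));print(yaw)
t=np.radians(yaw+135);ex=np.array([np.cos(t),np.sin(t)]);ey=np.array([-ex[1],ex[0]])
O=s["position"][:2]-.074*(ex+ey)
for x,y in((.15,0),(.15,.024),(0,.15),(.024,.15)):
    P=O+x*ex+y*ey;print(x,y,((pix("top",np.r_[P,.111])-[229,148]+.5)*4-.5).round(1))
f=np.radians(139.4);fx=np.array([np.cos(f),np.sin(f)]);fy=np.array([-fx[1],fx[0]]);d=O-[.6563,-.1352];print("O in frame",d@fx,d@fy)
E
python3 -c "
import cv2
im=cv2.imread('pics/ctop.png')[148:248,229:329];im=im[55:90,15:100]
cv2.imwrite('pics/tips.png',cv2.resize(im,None,fx=9,fy=9,interpolation=2))"
```

```text
3.965115486286595
0.15 0 [ 94.1 310.4]
0.15 0.024 [118.9 329.5]
0 0.15 [368.7 275.1]
0.024 0.15 [350.2 299.7]
O in frame 0.03032430739472549 0.01405517912518874
```

View pics/tips.png

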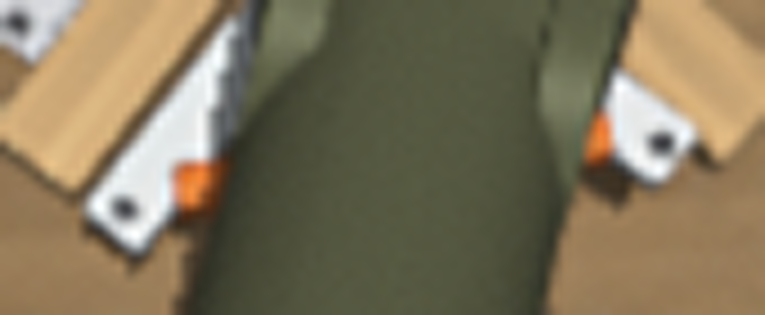

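Emit:
{"fn": "step_arm", "kwargs": {"commands": [{"travel":[0,0,0.02],"turn":[0,0,-0.5]},{"travel":[0,0,0.045],"turn":[0,0,-0.5]},{"travel":[0,0,0.065],"turn":[0,0,-0.5]},{"travel":[0,0,0.08],"turn":[0,0,-0.5]},{"travel":[0,0,0.085],"turn":[0,0,-0.5]}]}}

```text
time: 5.25
position: [0.5195, -0.1309, 0.0285]
tool_rot: [-2.126, -2.308, 0.003]
ft_force: [0.1, 0.6, -4.3]
grip_width: 0.178
grip_force: 50.0
```

Emit:
{"fn": "step_arm", "kwargs": {"commands": [{"travel":[0,0,0.002],"turn":[0,0,0]},{"travel":[0,0,0.004],"turn":[0,0,0]},{"travel":[0,0,0.004],"turn":[0,0,0]}]}}

```text
time: 5.55
position: [0.5214, -0.1327, 0.0272]
tool_rot: [2.13, 2.308, 0.001]
ft_force: [0.0, 0.1, -3.2]
grip_width: 0.174
grip_force: 50.0
```

```bash
cat >>h.py <<'E'
def fr():
    """square corner in frame coords (mm), yaw error deg, force in frame axes, tool tilt; and tool axes for frame moves"""
    s=ctrl.get_state();R=Ro.from_rotvec(s["tool_rot"]).as_matrix();yaw=np.degrees(np.arctan2(R[1,1],R[0,1]))
    f=np.radians(139.4);fx=np.array([np.cos(f),np.sin(f),0]);fy=np.array([-fx[1],fx[0],0])
    t=np.radians(yaw+135);ex=np.array([np.cos(t),np.sin(t)]);ey=np.array([-ex[1],ex[0]])
    d=np.r_[s["position"][:2]-.074*(ex+ey)-[.6563,-.1352],0];F=s["ft_force"]
    print("t",round(s["time"],2),"O mm",(1e3*d@fx).round(1),(1e3*d@fy).round(1),"yawerr",round(yaw-4.4,2),"z",s["position"][2].round(4),"F frame",(F@fx).round(1),(F@fy).round(1),F[2].round(1),"M",s["torque"].round(2),"tilt",R[2,:2].round(4),"g",round(s["grip_width"],3))
    print("-x in tool",(R.T@-fx).round(3),"-y in tool",(R.T@-fy).round(3))
E
python3 -c "
from h import *
fr()"
```

```text
t 5.55 O mm 30.3 11.7 yawerr 0.18 z 0.0272 F frame 0.0 -0.1 -3.2 M [-0.15  0.13  0.04] tilt [-0.      0.0013] g 0.174
-x in tool [-0.709  0.705  0.001] -y in tool [0.705 0.709 0.001]
```

Emit:
{"fn": "step_arm", "kwargs": {"commands": [{"travel":[0,0,0.002],"turn":[0,0,0]},{"travel":[0,0,0.003],"turn":[0,0,0]},{"travel":[0,0,0.003],"turn":[0,0,0]}]}}

```text
time: 5.85
position: [0.5211, -0.1328, 0.0239]
tool_rot: [2.131, 2.308, 0.001]
ft_force: [0.2, 0.7, -3.0]
grip_width: 0.176
grip_force: 50.0
```

```bash
python3 -c "
from h import *
fr()"
```

```text
t 5.85 O mm 30.4 12.0 yawerr 0.17 z 0.0239 F frame 0.4 -0.7 -3.0 M [-0.04  0.12 -0.03] tilt [0.0001 0.0008] g 0.176
-x in tool [-0.709  0.705  0.001] -y in tool [0.705 0.709 0.001]
```

Emit:
{"fn": "step_arm", "kwargs": {"commands": [{"travel":[0,0,0.001],"turn":[0,0,0]},{"travel":[0.002,0.002,0.002],"turn":[0,0,0]},{"travel":[0.004,0.004,0.002],"turn":[0,0,0]},{"travel":[0.006,0.006,0.002],"turn":[0,0,0]},{"travel":[0.006,0.006,0.002],"turn":[0,0,0]}]}}

```text
time: 6.35
position: [0.5251, -0.1303, 0.0238]
tool_rot: [2.135, 2.304, -0.005]
ft_force: [-9.6, -6.4, 15.8]
grip_width: 0.179
grip_force: 50.0
```

```bash
python3 -c "
from h import *
fr()"
```

```text
t 6.35 O mm 28.8 7.7 yawerr -0.02 z 0.0238 F frame 3.1 11.1 15.8 M [-1.11  2.05 -0.17] tilt [-0.0024 -0.0017] g 0.179
-x in tool [-0.707  0.707  0.   ] -y in tool [ 0.707  0.707 -0.003]
```

Emit:
{"fn": "step_arm", "kwargs": {"commands": [{"travel":[0,0,-0.001],"turn":[0,0,0]},{"travel":[0,0,-0.002],"turn":[0,0,0]},{"travel":[0,0,-0.002],"turn":[0,0,0]}]}}

```text
time: 6.65
position: [0.5266, -0.1262, 0.0238]
tool_rot: [2.13, 2.308, 0.001]
ft_force: [-0.5, -2.0, 2.7]
grip_width: 0.179
grip_force: 50.0
```

```bash
python3 -c "
from h import *
fr()"
```

```text
t 6.65 O mm 30.5 3.3 yawerr 0.2 z 0.0238 F frame -0.9 1.8 2.7 M [-0.33  0.32 -0.08] tilt [-0.0001  0.0007] g 0.179
-x in tool [-0.71   0.705  0.001] -y in tool [0.705 0.71  0.   ]
```

Emit:
{"fn": "step_arm", "kwargs": {"commands": [{"travel":[0.001,0.001,-0.0005],"turn":[0,0,0]},{"travel":[0.002,0.002,-0.0005],"turn":[0,0,0]},{"travel":[0.003,0.003,-0.0005],"turn":[0,0,0]},{"travel":[0.004,0.004,-0.0005],"turn":[0,0,0]},{"travel":[0.004,0.004,-0.0005],"turn":[0,0,0]}]}}

```text
time: 7.15
position: [0.5279, -0.1243, 0.0239]
tool_rot: [-2.131, -2.306, 0.007]
ft_force: [-6.8, -5.8, 4.2]
grip_width: 0.18
grip_force: 50.0
```

```bash
python3 -c "
from h import *
fr()"
```

```text
t 7.15 O mm 30.8 1.1 yawerr 0.13 z 0.0239 F frame 1.4 8.9 4.2 M [-1.1   1.21  0.14] tilt [-0.0019 -0.0041] g 0.18
-x in tool [-0.709  0.706 -0.002] -y in tool [ 0.706  0.709 -0.004]
```

Emit:
{"fn": "step_arm", "kwargs": {"commands": [{"travel":[-0.003,0.003,-0.0003],"turn":[0,0,0]},{"travel":[-0.006,0.006,-0.0003],"turn":[0,0,0]},{"travel":[-0.01,0.01,-0.0003],"turn":[0,0,0]},{"travel":[-0.013,0.013,-0.0003],"turn":[0,0,0]},{"travel":[-0.016,0.016,-0.0003],"turn":[0,0,0]}]}}

```text
time: 7.65
position: [0.5307, -0.1279, 0.0234]
tool_rot: [-2.101, -2.281, 0.018]
ft_force: [-47.5, 18.5, 51.1]
grip_width: 0.183
grip_force: 49.8
```

```bash
python3 -c "
from h import *
fr()"
```

```text
t 7.65 O mm 26.5 1.8 yawerr 0.33 z 0.0234 F frame 48.1 16.8 51.1 M [ 3.91 10.28  0.13] tilt [ 0.0222 -0.0362] g 0.183
-x in tool [-0.71   0.703 -0.041] -y in tool [ 0.703  0.711 -0.01 ]
```

```bash
python3 - <<'E'
from h import *
import cv2
fr()
o=[]
for n in("top","scene"):
    im=ctrl.get_image(n);p=pix(n,np.array([.58,-.14,.02])).astype(int);x=p[0]-50;y=p[1]-50;print(n,x,y)
    cv2.imwrite(f"pics/d{n}.png",im[:,:,::-1])
    o.append(cv2.resize(im[y:y+100,x:x+100,::-1],None,fx=4,fy=4,interpolation=2))
cv2.imwrite("pics/stuck.png",np.hstack(o))
E
```

```text
t 7.65 O mm 26.5 1.8 yawerr 0.33 z 0.0234 F frame 48.1 16.8 51.1 M [ 3.91 10.28  0.13] tilt [ 0.0222 -0.0362] g 0.183
-x in tool [-0.71   0.703 -0.041] -y in tool [ 0.703  0.711 -0.01 ]
top 235 156
scene 201 157
```

View pics/stuck.png

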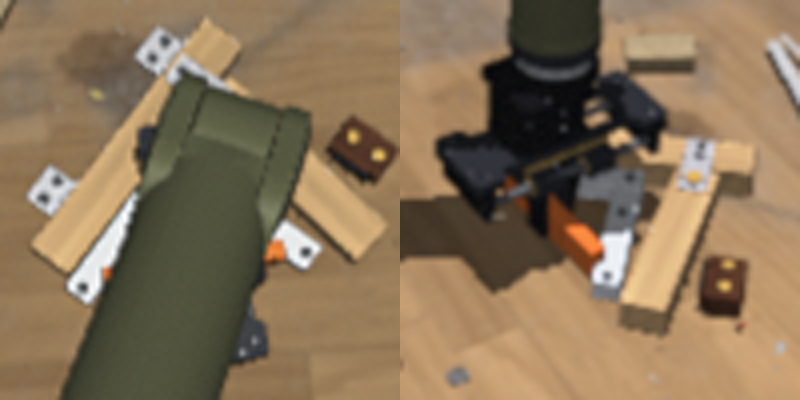

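Nothing is hit: a gap of some 20 mm to the upright remains (top crop (310,240)), so the square is digging into the bench by friction. Back off and raise a little.

Emit:
{"fn": "step_arm", "kwargs": {"commands": [{"travel":[0.005,-0.005,0],"turn":[0,0,0]},{"travel":[0.01,-0.01,0],"turn":[0,0,0]},{"travel":[0.012,-0.012,-0.001],"turn":[0,0,0]},{"travel":[0.012,-0.012,-0.003],"turn":[0,0,0]},{"travel":[0.012,-0.012,-0.004],"turn":[0,0,0]}]}}

```text
time: 8.25
position: [0.5318, -0.1278, 0.027]
tool_rot: [-2.131, -2.307, 0.008]
ft_force: [-1.8, -6.2, -7.8]
grip_width: 0.18
grip_force: 49.8
```

```bash
python3 -c "
from h import *
fr()"
```

```text
t 8.25 O mm 25.5 1.2 yawerr 0.13 z 0.027 F frame -2.7 5.9 -7.8 M [-1.53  0.82  0.02] tilt [-0.0025 -0.0044] g 0.18
-x in tool [-0.709  0.705 -0.001] -y in tool [ 0.705  0.709 -0.005]
```

Emit:
{"fn": "step_arm", "kwargs": {"commands": [{"travel":[-0.001,-0.001,0],"turn":[0,0,0]},{"travel":[-0.003,0.001,0],"turn":[0,0,0]},{"travel":[-0.005,0.003,0],"turn":[0,0,0]},{"travel":[-0.007,0.005,0],"turn":[0,0,0]},{"travel":[-0.007,0.005,0],"turn":[0,0,0]}]}}

```text
time: 8.75
position: [0.537, -0.1322, 0.0268]
tool_rot: [-2.128, -2.305, 0.006]
ft_force: [-5.9, -3.3, -5.2]
grip_width: 0.179
grip_force: 49.8
```

```bash
python3 -c "
from h import *
fr()"
```

```text
t 8.75 O mm 18.7 1.2 yawerr 0.17 z 0.0268 F frame 2.3 6.4 -5.2 M [-0.68  1.28 -0.04] tilt [ 0.0011 -0.0061] g 0.179
-x in tool [-0.709  0.705 -0.005] -y in tool [ 0.705  0.709 -0.004]
```

Emit:
{"fn": "step_arm", "kwargs": {"commands": [{"travel":[-0.002,0.001,0],"turn":[0,0,0]},{"travel":[-0.004,0.003,0],"turn":[0,0,0]},{"travel":[-0.006,0.005,0],"turn":[0,0,0]},{"travel":[-0.008,0.007,0],"turn":[0,0,0]},{"travel":[-0.008,0.007,0],"turn":[0,0,0]}]}}

```text
time: 9.25
position: [0.5453, -0.1393, 0.0271]
tool_rot: [-2.128, -2.305, 0.004]
ft_force: [-5.2, -1.8, -5.6]
grip_width: 0.182
grip_force: 49.8
```

```bash
python3 -c "
from h import *
fr()"
```

```text
t 9.25 O mm 7.9 1.1 yawerr 0.18 z 0.0271 F frame 2.8 4.7 -5.6 M [-0.43  1.26 -0.01] tilt [ 0.0015 -0.0049] g 0.182
-x in tool [-0.709  0.705 -0.005] -y in tool [ 0.705  0.709 -0.002]
```

Emit:
{"fn": "step_arm", "kwargs": {"commands": [{"travel":[-0.0015,0.0015,0.0005],"turn":[0,0,0]},{"travel":[-0.003,0.003,0.001],"turn":[0,0,0]},{"travel":[-0.004,0.004,0.001],"turn":[0,0,0]},{"travel":[-0.004,0.004,0.001],"turn":[0,0,0]}]}}

```text
time: 9.65
position: [0.5493, -0.1427, 0.026]
tool_rot: [-2.127, -2.305, 0.004]
ft_force: [-6.4, -1.7, -5.1]
grip_width: 0.183
grip_force: 49.8
```

```bash
python3 -c "
from h import *
fr()"
```

```text
t 9.65 O mm 2.6 1.1 yawerr 0.18 z 0.026 F frame 3.7 5.4 -5.1 M [-0.4   1.44 -0.04] tilt [ 0.0019 -0.0055] g 0.183
-x in tool [-0.709  0.705 -0.005] -y in tool [ 0.705  0.709 -0.003]
```

Emit:
{"fn": "step_arm", "kwargs": {"commands": [{"travel":[-0.001,0.001,0.0005],"turn":[0,0,0]},{"travel":[-0.002,0.002,0.0005],"turn":[0,0,0]},{"travel":[-0.003,0.003,0.0005],"turn":[0,0,0]},{"travel":[-0.003,0.003,0.0005],"turn":[0,0,0]}]}}

```text
time: 10.05
position: [0.5519, -0.1449, 0.0255]
tool_rot: [-2.126, -2.304, 0.005]
ft_force: [-6.8, -0.9, -1.7]
grip_width: 0.175
grip_force: 49.8
```

```bash
python3 -c "
from h import *
fr()"
```

```text
t 10.05 O mm -0.8 1.0 yawerr 0.19 z 0.0255 F frame 4.6 5.1 -1.7 M [-0.15  1.82 -0.03] tilt [ 0.003  -0.0068] g 0.175
-x in tool [-0.709  0.705 -0.007] -y in tool [ 0.705  0.709 -0.003]
```

Emit:
{"fn": "step_arm", "kwargs": {"commands": [{"travel":[-0.001,0.001,0],"turn":[0,0,0]},{"travel":[-0.002,0.002,0],"turn":[0,0,0]},{"travel":[-0.003,0.003,0],"turn":[0,0,0]},{"travel":[-0.003,0.003,0],"turn":[0,0,0]}]}}

```text
time: 10.45
position: [0.552, -0.145, 0.0252]
tool_rot: [-2.119, -2.298, 0.007]
ft_force: [-16.7, 5.9, 7.2]
grip_width: 0.18
grip_force: 49.8
```

```bash
python3 -c "
from h import *
fr()"
```

```text
t 10.45 O mm -0.9 1.0 yawerr 0.23 z 0.0252 F frame 16.5 6.4 7.2 M [ 1.    3.54 -0.06] tilt [ 0.0086 -0.0137] g 0.18
-x in tool [-0.71   0.704 -0.016] -y in tool [ 0.704  0.71  -0.004]
```

```bash
python3 - <<'E'
from h import *
import cv2
o=[]
for n in("top","scene"):
    im=ctrl.get_image(n);p=pix(n,np.array([.58,-.14,.02])).astype(int);x=p[0]-50;y=p[1]-35;print(n,x,y)
    cv2.imwrite(f"pics/e{n}.png",im[:,:,::-1])
    o.append(cv2.resize(im[y:y+75,x:x+100,::-1],None,fx=7.9,fy=7.9,interpolation=2))
cv2.imwrite("pics/home.png",o[0])
E
```

```text
top 235 171
scene 201 172
```

View pics/home.png

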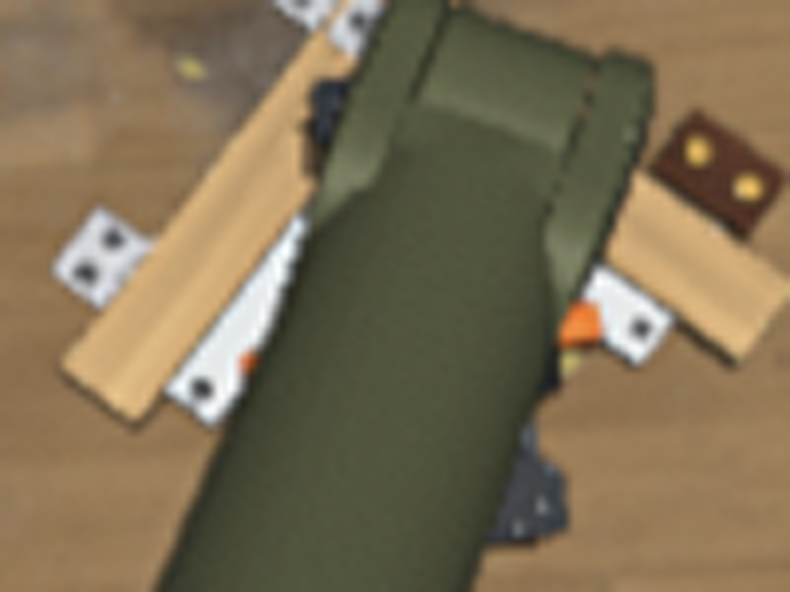

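The upright now lies against the dark block (contact at (690,180)), the x-arm tip (165,390) abuts the rail and the y-arm tip (675,318) the upright. Check the numbers from the tips.

```bash
python3 - <<'E'
from h import *
import cv2
A=lambda c,z:ray("top",((c[0]+.5)/7.9-.5+235,(c[1]+.5)/7.9-.5+171),z)[:2]
f=np.radians(139.4);fx=np.array([np.cos(f),np.sin(f)]);fy=np.array([-fx[1],fx[0]]);F=np.array([.6563,-.1352])
P=[((A(c,.021)-F)@np.c_[fx,fy]*1e3).round(1) for c in((165,390),(212,425),(675,318),(638,365))];print(*P)
d=P[3]-P[1];print("yaw err from inner tips",np.degrees(np.arctan2(d[1],d[0]))-135)
U=[((A(c,.032)-F)@np.c_[fx,fy]*1e3).round(1) for c in((735,360),(790,290),(640,175),(605,245))];print("upright",*U)
E
```

```text
[151.4   1.2] [151.3  25.4] [ -0.  151.1] [ 25.1 150.4]
yaw err from inner tips 0.27370387109019134
upright [  1.6 181. ] [-35.8 182.1] [-37.8 104.5] [ -5.1 110.3]
```

Emit:
{"fn": "step_arm", "kwargs": {"commands": [{"travel":[0.0005,0.0005,0],"turn":[0,0,0]},{"travel":[0.0014,0.0014,0],"turn":[0,0,0]},{"travel":[0.0014,0.0014,0],"turn":[0,0,0]},{"travel":[0.0014,0.0014,0],"turn":[0,0,0]},{"travel":[0.0014,0.0014,0],"turn":[0,0,0]}]}}

```text
time: 11.05
position: [0.552, -0.1449, 0.0252]
tool_rot: [-2.12, -2.297, 0.01]
ft_force: [-20.2, 3.5, 9.7]
grip_width: 0.181
grip_force: 49.9
```

Emit:
{"fn": "step_arm", "kwargs": {"commands": [{"travel":[0,0,0],"turn":[0,0,0]},{"travel":[0,0,0],"turn":[0,0,0]},{"travel":[0,0,0],"turn":[0,0,0]},{"travel":[0,0,0],"turn":[0,0,0]},{"travel":[0,0,0],"turn":[0,0,0]}]}}

```text
time: 11.55
position: [0.552, -0.145, 0.0253]
tool_rot: [-2.12, -2.297, 0.01]
ft_force: [-20.1, 4.1, 10.6]
grip_width: 0.181
grip_force: 49.9
```

```bash
python3 -c "
from h import *
fr()"
```

```text
t 11.55 O mm -1.0 1.0 yawerr 0.18 z 0.0253 F frame 17.9 9.9 10.6 M [0.59 4.1  0.  ] tilt [ 0.0074 -0.0156] g 0.181
-x in tool [-0.709  0.705 -0.016] -y in tool [ 0.705  0.709 -0.006]
```

```bash
python3 -c "
from bench import ctrl
print(ctrl.close_job())"
```

```text
the job is handed in; nothing more can be done
None
```

I handed the job in at 11.6 s with the square still gripped at 50 N and pressed into the corner. The upright looks to be against its stop, with about 18 N felt against the upright and 10 N against the rail (some of each may be friction). From the picture the corner sits about 1 mm off and under 0.3° out. The arm never went near the tape roll, offcut or wedge; I did not measure them again at the end, and the verdict is not reported back to me.

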